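# Set the blood-tube mixer's dial to its marked line and start it

### The job

On the tube mixer, push the dial round by its finger post with a fingertip until the index mark on the dial lines up with the long scale line that runs out onto the tab of the ring; only then press the start button fully down and let it come up again. Just push and press gently: do not grip or force the dial, lift or shove the mixer or turn its ring, and leave the bottle, bandage rolls and tube rack where they are. Finish with the dial still lined up.

Things in the scene. Friction and masses are not known exactly. Their poses are not given: they have to be found in the camera images.
- mixer: roller mixer for blood tubes: grey case 212 (x) x 242 (y), deck 55 above the table, loose on rubber feet, about 2.4 kg. Origin: centre of the underside; z up, x away from the robot at yaw 0 (yaw to +-20 deg). In its frame the dial's axis is at x -36, y 45, the start button at x -36, y -85; rollers with three lying tubes (fixed) fill the strip x 35 to 105, up to 80 above the table
- dial: black disc 84 across on the deck, top 69.5 above the table; turns about its upright axis with no stops within two turns and stays where left (0.08 N m friction, about 3 N at the post). Origin: on the axis at the underside, z 57.5; own x points to the index mark. A steel finger post, 13 thick, 30 tall, stands on it 30 from the axis, across the axis from the mark (own -x); nothing else stands on it
- post_top (a point): centre of the finger post's top, 30 from the dial's axis, 99.5 above the table
- index_mark (a point): point on the line of the dial's index mark, 44 from the dial's axis (just off the rim, in front of the scale), 69.5 above the table. The mark is a pale radial bar 4 wide, 34 long on the black disc, ending at its rim
- scale_line (a point): point on the target scale line, also 44 from the dial's axis, 69.5 above the table: lined up when it meets the index_mark point. The one long line, 4 wide, 24 long, crosses the ring and runs out onto its only tab
- bezel: flat aluminium ring round the dial, 120 across, top 60 above the table, with one tab out to 70 from the axis; the long line is on its own +x, 23 other lines, every 15 deg, are short and thin. Stiff (3 N m), it stays put; set anywhere from 40 deg off the index round either way. Origin: on the dial's axis at z 55
- start (a joint): start button: travel in m, 0 up, 0.006 fully down; springs back; 5 N holds it fully down
- start_top (a point): centre of the start button's top face (28 across, in a round black housing), moves with it; it is pressed straight down
- spray_bottle: white capped bottle, 52 thick, 130 tall, loose, beside the mixer on its left (+y); origin: centre of the underside
- bandage_a: bandage roll standing on end, 54 across, 70 tall, loose, left of the mixer; origin: centre of the underside
- bandage_b: bandage roll standing on end, 50 across, 55 tall, loose, right (-y) of the mixer; origin: centre of the underside
- tube_rack: white rack block 120 x 150 x 30 with standing capped tubes (fixed to it) up to 101 above the table, loose, right (-y) of the mixer; origin: centre of the underside

How it is judged:
By the outcome, as a careful person would: the job done as asked, in the order asked, and still so for the second after the job is handed in, with the robot touching nothing.
It also fails if it takes over 54 s, if anything falls off the work surface, if the arm or the gripper's body presses on something with over 40 N, if the wrist force passes 120 N, or if a joint passes its speed limit or range.

### The arm

A 6-joint arm with a two-finger parallel gripper is mounted at the origin on the work surface. World frame = base frame: x ahead of the robot, y to its left, z up, the work surface at z = 0. Lengths are in m, angles in rad, forces in N, time in s.
With the tool pointing down it reaches from about 0.35 to 0.975 m from the base axis. Payload 4.9 kg.
Tool frame: the origin (TCP) lies on the centre line of the jaws, within the pads' length; the fingertips stand manip.tip_reach ahead of it and the grasp point (between the pads) is the TCP (manip.tip_reach is the distance from the TCP to the fingertips, in m); z points along the fingers, y is the line along which they close (so a half turn about z gives the same grasp; the last joint's range is limited). The gripper opens to 85 mm and grips with 20 to 120 N. Pads are 22 mm wide; open, the fingers measure 114 mm over their backs; the gripper's body (76 mm by 85 mm) begins 54 mm behind the grasp point. The pads swing forward as they close: fully open they stand 13 mm farther back than shut.
Start: joints at [-1.432, 0.053, 1.613, -0, 1.476, -0.119], TCP at [0.159, -0.604, 0.25] pointing down, gripper open.
Joint ranges: [-3.01, 3.01], [-1.01, 2.22], [0.06, 2.58], [-1.02, 4.17], [0.09, 2.62], [-3.14, 3.14]. Speed limits (rad/s): [2.57, 2.57, 3.14, 3.14, 3.14, 3.14].

### API

Orientations are given as a unit quaternion [w, x, y, z].
In Python, from plant import manip gives the robot as it stands. The module is installed in compiled form; this text tells all that it offers.
- The arm moves only by the tool move_arm, never from a script. Its argument "rows" is a list of rows, each a list of 7 numbers: the shift along the tool's x, y, z in cm, then the turn, a rotation vector about the tool's x, y, z in degrees, then the opening, from -1 (shut) to 1 (fully open). In form: [[tx, ty, tz, ax, ay, az, jaw], ...]. A call has 1 to 20 rows; each row shifts and turns the commanded pose from where the row before left it, along the tool's axes as they then stand; what a row does not reach is not made up. A row lasts 1/12 s, in which the tool goes at most 41.7 mm and 7.16 degrees, less where a joint would pass 70% of its speed; a pose out of reach is approached as far as the arm can. A call is refused whole if a number of a shift passes 4.17 or a number of a turn 7.16, either way. A call with a gripper value outside its range is refused whole. The fingers move at their own pace and stop on an object; the grip force is fixed at half the most. Time passes only in rows, so rows that do not move let the fingers close. It gives the time, the measured TCP pose, the force, the opening and the grip force at its end, in the units of the state.
- manip.state(): the state, without advancing time (a new reading comes with each control period).
- manip.grab_frame(name): name is "scene" or "top"; returns a dict with "img" (384x512x3 uint8, blue, green, red), "mtx" (3x3 intrinsics, pixels), "R" (3x3) and "t" (3): a world point X has camera coordinates R X + t. Camera axes: x right, y down, z forward; pixel columns grow to the right and rows downward; lengths in m; the calibration is good to about 2 mm. A picture is of the moment at which its call begins. There is no depth.
- manip.job_done(): hands the job in; it is judged then, once.
The state is a dict: "time": time; "joint_pos": joint angles; "joint_vel": joint speeds; "joint_efforts": joint torques, N m; "tool_pos": TCP position; "tool_rot": TCP orientation; "contact_force": force on the tool from outside, world axes, zero at the start; "ft_torque": the same for the moment, N m; "gripper_width": opening from 0.0 (shut) to 1.0 (fully open); "grasp_force": force on a finger pad.
Only numpy, scipy, OpenCV 4.12 (cv2) and the standard library are available. Lean on these libraries where they do the work, as an engineer would, in place of code of your own. Each camera call takes 0.05 s, during which the arm holds its last target. There are 200 camera calls.

## Working session

There is one attempt and no reset: what is moved stays moved. The work goes in short steps, Python scripts to look and compute and a tool call to move; the robot and the scene stay as the last step left them, time stands still between calls to the robot, and variables do not carry over. Pictures are saved under pics/ and viewed, at most 10 in all, crops included, and the job is handed in when it is done.

Besides the shell and the picture viewer there is one more tool, called after "Request:" in YAML: its name, and indented under it one key for each argument. move_arm: Moves the arm, as the interface text tells. Its arguments: {"type":"object","properties":{"rows":{"type":"array","items":{"type":"array","items":{"type":"number"}}}},"required":["rows"]}

```bash
mkdir -p pics; cat > h.py <<'E'
import numpy as np, cv2, pickle
from plant import manip
def grab(n,f):
    d=manip.grab_frame(n); cv2.imwrite(f'pics/{f}.png',d['img']); pickle.dump(d,open(f'{f}.pkl','wb')); return d
def load(f): return pickle.load(open(f'{f}.pkl','rb'))
def ray(d,u,v):
    r=d['R'].T@np.linalg.solve(d['mtx'],[u,v,1]); return -d['R'].T@d['t'],r
def atz(d,u,v,z):
    c,r=ray(d,u,v); return c+r*(z-c[2])/r[2]
def proj(d,X):
    p=d['mtx']@(d['R']@np.array(X)+d['t']); return p[:2]/p[2]
def tri(*obs):
    A=np.zeros((3,3));b=np.zeros(3)
    for d,u,v in obs:
        c,r=ray(d,u,v); r/=np.linalg.norm(r); P=np.eye(3)-np.outer(r,r); A+=P;b+=P@c
    return np.linalg.solve(A,b)
E
python3 - <<'E'
from h import *
a=grab('scene','s0');b=grab('top','t0')
for d in(a,b): print(-d['R'].T@d['t'],d['R'][2])
print(manip.tip_reach,manip.state())
cv2.imwrite('pics/both0.png',np.hstack([cv2.resize(a['img'],(400,300)),cv2.resize(b['img'],(400,300))]))
E
```

```text
[1.11567354 0.16406295 0.72035393] [-0.64063652 -0.17776348 -0.74698393]
[0.49467068 0.02933752 0.98054447] [ 0.06903441 -0.01524246 -0.99749783]
0.019 {'time': 0.1, 'joint_pos': array([-1.43202581e+00,  5.32958366e-02,  1.61415065e+00, -1.02244798e-05,
        1.47599338e+00, -1.19020165e-01]), 'joint_vel': array([-0.00140261, -0.00132714, -0.00357709,  0.00023195,  0.00126075,
        0.00074416]), 'joint_efforts': array([ 2.71648314e-03, -3.94906390e+01, -3.71358776e+01,  8.51169989e-05,
        3.98810473e-03, -1.26875355e-05]), 'tool_pos': array([ 0.15925311, -0.6038279 ,  0.24918643]), 'tool_rot': array([-9.23512374e-04,  9.91704004e-01,  1.28539155e-01, -1.42092260e-05]), 'contact_force': array([ 0.10691074,  0.69148518, -0.99623993]), 'ft_torque': array([-0.00710237,  0.01053931, -0.01871802]), 'grasp_force': 0.0, 'gripper_width': 1.0013081371550812}
```

View pics/both0.png

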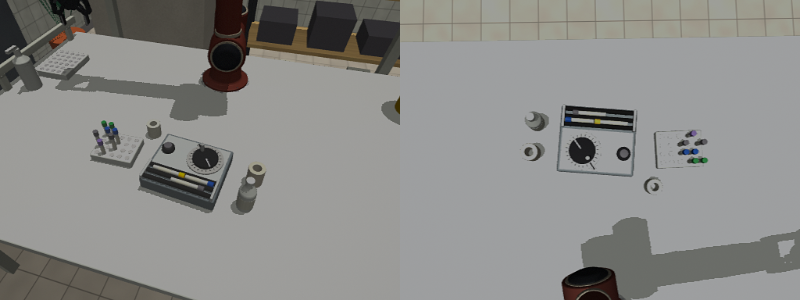

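The top view shows the mixer at about (250,180) in full-frame pixels, with the scene view behind it at about (240,215). I'll enlarge the dial area in both.

```bash
python3 - <<'E'
from h import *
a=load('s0')['img'];b=load('t0')['img']
cv2.imwrite('pics/tc.png',cv2.resize(b[125:235,190:320],(780,660),interpolation=cv2.INTER_CUBIC)[:600])
cv2.imwrite('pics/sc.png',cv2.resize(a[165:265,175:305],(780,600),interpolation=cv2.INTER_CUBIC))
E
```

```text
(no output)
```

View pics/tc.png

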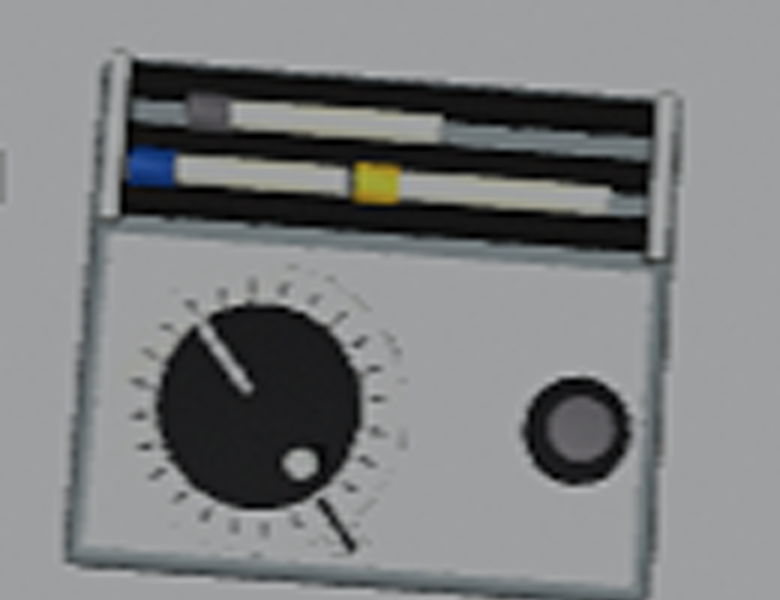

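View pics/sc.png

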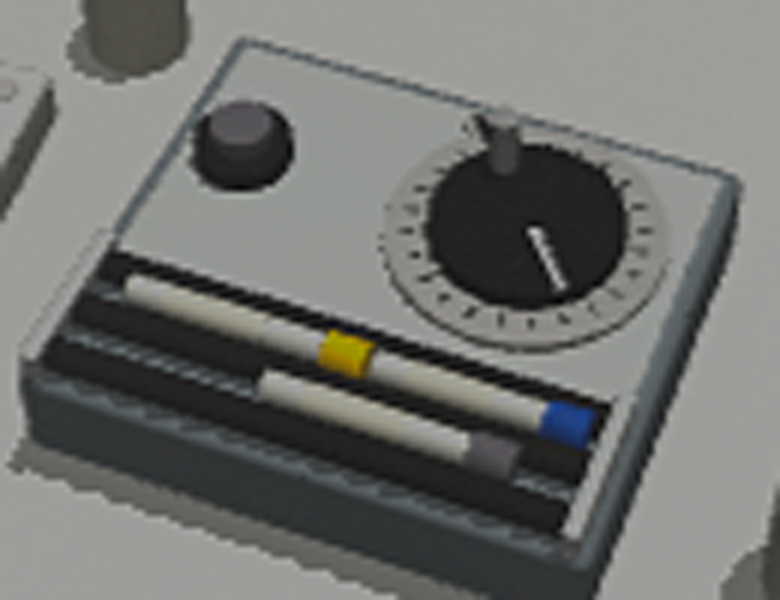

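The top crop shows the dial centre (259,406), the mark running (250,390)→(203,318), the post top (300,464), the long line (319,500)→(352,550) and the button (580,429). In the scene crop the post top is (506,112) and the button (241,122). The line is almost opposite the mark.

```bash
cat >> h.py <<'E'
def T(x,y): return 190+(x+.5)/6-.5,125+(y+.5)/6-.5
def S(x,y): return 175+(x+.5)/6-.5,165+(y+.5)/6-.5
E
python3 - <<'E'
from h import *
s=load('s0');t=load('t0')
print('post',tri((t,*T(300,464)),(s,*S(506,112))))
print('btn',tri((t,*T(580,429)),(s,*S(241,122))))
print('markout',tri((t,*T(203,318)),(s,*S(562,290))),'markin',tri((t,*T(250,390)),(s,*S(534,230))))
c=atz(t,*T(259,406),.0695);print('dialc top',c, 'scene',atz(s,*S(527,224),.0695))
# ellipse fit of dark disc in top
P=lambda x,y,z:atz(t,*T(x,y),z)
mi,mo=P(250,390,.0695),P(203,318,.0695);li,lo=P(319,500,.06),P(352,550,.06);pt=P(300,464,.0995);b=P(580,429,.075)
ang=lambda v:np.degrees(np.arctan2(v[1],v[0]))
print('mark',mi,mo,ang(mo-mi),ang(mo-c));print('line',li,lo,ang(lo-li),ang(lo-c),ang(li-c),[np.linalg.norm((q-c)[:2]) for q in(li,lo)])
print('post',pt,ang(pt-c),np.linalg.norm((pt-c)[:2]),'btn',b,b-c,np.linalg.norm((b-c)[:2]))
# bottle, others
print('pixels/mm', t['mtx'][0,0]/.91/1000)
E
```

```text
post [0.53631966 0.02799896 0.10154849]
btn [ 0.54916339 -0.08474756  0.07601943]
markout [0.59746214 0.06689521 0.07122345] markin [0.56807788 0.04826701 0.06916118]
dialc top [0.56138854 0.04520764 0.0695    ] scene [0.56609291 0.04430137 0.0695    ]
mark [0.56795284 0.04871137 0.0695    ] [0.59761938 0.06714713 0.0695    ] 31.858174928744628 31.196899504616102
line [0.52316889 0.02173498 0.06      ] [0.50253906 0.0087686  0.06      ] -147.84957992843232 -148.23460591857153 -148.44377375674154 [np.float64(0.044852065581458433), np.float64(0.06921751804916751)]
post [0.53615371 0.02916006 0.0995    ] -147.54651393519188 0.029905213086525943 btn [ 0.54890023 -0.08373222  0.075     ] [-0.01248831 -0.12893986  0.0055    ] 0.12954321560450677
pixels/mm 0.41380164452561385
```

Line at −148°, mark at +32°, so the dial needs about 180°. I'll push it anticlockwise on the clear −y side with shut fingers and the tool turning along. First I travel across high up.

Request:
move_arm:
  rows:
    - [2.58,-2.72,0,0,0,0,-1]
    - [2.58,-2.72,0,0,0,0,-1]
    - [2.58,-2.72,0,0,0,0,-1]
    - [2.58,-2.72,0,0,0,0,-1]
    - [2.58,-2.72,0,0,0,0,-1]
    - [2.58,-2.72,0,0,0,0,-1]
    - [2.58,-2.72,0,0,0,0,-1]
    - [2.58,-2.72,0,0,0,0,-1]
    - [2.58,-2.72,0,0,0,0,-1]
    - [2.58,-2.72,0,0,0,0,-1]
    - [2.58,-2.72,0,0,0,0,-1]
    - [2.58,-2.72,0,0,0,0,-1]
    - [2.58,-2.72,0,0,0,0,-1]
    - [2.58,-2.72,0,0,0,0,-1]
    - [2.58,-2.72,0,0,0,0,-1]
    - [2.58,-2.72,0,0,0,0,-1]
    - [2.58,-2.72,0,0,0,0,-1]
    - [2.58,-2.72,0,0,0,0,-1]
    - [2.58,-2.72,0,0,0,0,-1]
    - [2.58,-2.72,0,0,0,0,-1]

```text
time: 1.77
tool_pos: [0.5199, 0.0553, 0.2498]
tool_rot: [0.0, 0.992, 0.129, -0.0]
contact_force: [0.7, -0.5, -0.2]
gripper_width: -0.004
grasp_force: 0.0
```

Request:
move_arm:
  rows:
    - [0,0,0,0,0,6.6,-1]
    - [0,0,0,0,0,6.6,-1]
    - [0,0,0,0,0,6.6,-1]
    - [0,0,0,0,0,6.6,-1]
    - [0,0,0,0,0,6.6,-1]
    - [0,0,0,0,0,6.6,-1]
    - [0,0,0,0,0,6.6,-1]
    - [0,0,0,0,0,6.6,-1]
    - [0,0,0,0,0,6.6,-1]
    - [0,0,0,0,0,6.6,-1]
    - [0,0,0,0,0,6.6,-1]
    - [0,0,0,0,0,0,-1]
    - [0,0,0,0,0,0,-1]

```text
time: 2.85
tool_pos: [0.5193, 0.0533, 0.2498]
tool_rot: [0.0, 0.876, -0.482, -0.0]
contact_force: [-0.1, 0.1, 0.8]
gripper_width: 0.003
grasp_force: 0.0
```

Request:
move_arm:
  rows:
    - [0,0,3,0,0,0,-1]
    - [0,0,3,0,0,0,-1]
    - [0,0,3,0,0,0,-1]
    - [0,0,2,0,0,0,-1]
    - [0,0,1,0,0,0,-1]
    - [0,0,1,0,0,0,-1]
    - [0,0,1,0,0,0,-1]
    - [0,0,0.6,0,0,0,-1]
    - [0,0,0,0,0,0,-1]
    - [0,0,0,0,0,0,-1]

```text
time: 3.68
tool_pos: [0.5201, 0.0532, 0.1049]
tool_rot: [-0.0, 0.875, -0.483, 0.0]
contact_force: [-1.0, -0.6, -0.8]
gripper_width: 0.0
grasp_force: 0.0
```

```bash
python3 - <<'E'
from h import *
s=grab('scene','s1');t=grab('top','t1')
A=cv2.resize(s['img'][135:265,175:305],(400,400),interpolation=cv2.INTER_CUBIC);B=cv2.resize(t['img'][125:255,190:320],(400,400),interpolation=cv2.INTER_CUBIC)
cv2.imwrite('pics/c1.png',np.hstack([A,B]))
E
```

```text
(no output)
```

View pics/c1.png

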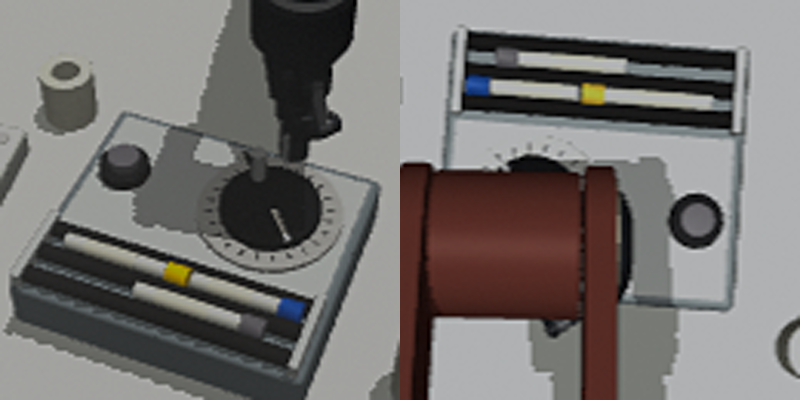

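The fingertip (295,155 left) stands over the disc beside the post (258,160), clear of it. I'll close the gap and push the first part of the arc.

Request:
move_arm:
  rows:
    - [0.3,0,0,0,0,0,-1]
    - [0.3,0,0,0,0,0,-1]
    - [0.3,0,0,0,0,0,-1]
    - [0.275,0.141,0,0,0,-5,-1]
    - [0.275,0.141,0,0,0,-5,-1]
    - [0.275,0.141,0,0,0,-5,-1]
    - [0.275,0.141,0,0,0,-5,-1]
    - [0.275,0.141,0,0,0,-5,-1]
    - [0.275,0.141,0,0,0,-5,-1]
    - [0.275,0.141,0,0,0,-5,-1]
    - [0.275,0.141,0,0,0,-5,-1]

```text
time: 4.7
tool_pos: [0.5329, 0.0229, 0.1043]
tool_rot: [0.0, 0.988, -0.153, -0.001]
contact_force: [-3.2, 0.1, 2.4]
gripper_width: -0.004
grasp_force: 1.9
```

```bash
cat >> h.py <<'E'
def where(c=(.5615,.045)):
    st=manip.state(); q=st['tool_rot']; yaw=2*np.arctan2(q[2],q[1]); p=st['tool_pos'][:2]-c
    th=yaw-np.pi/2; r=np.array([np.cos(th),np.sin(th)]); tg=np.array([-r[1],r[0]])
    f=st['contact_force'][:2]
    print('t',round(st['time'],2),'yaw %.2f post-frame th %.2f radial %.4f tang %.4f z %.4f'%(np.degrees(yaw),np.degrees(th),p@r,p@tg,st['tool_pos'][2]),'F rad %.1f tan %.1f'%(f@r,f@tg),st['contact_force'][2])
E
python3 - <<'E'
from h import *
where()
s=grab('scene','s2')
cv2.imwrite('pics/c2.png',cv2.resize(s['img'][135:265,175:305],(600,600),interpolation=cv2.INTER_CUBIC))
E
```

```text
t 4.7 yaw -17.59 post-frame th -107.59 radial 0.0297 tang -0.0206 z 0.1043 F rad 0.9 tan -3.1 2.416298106577866
```

View pics/c2.png

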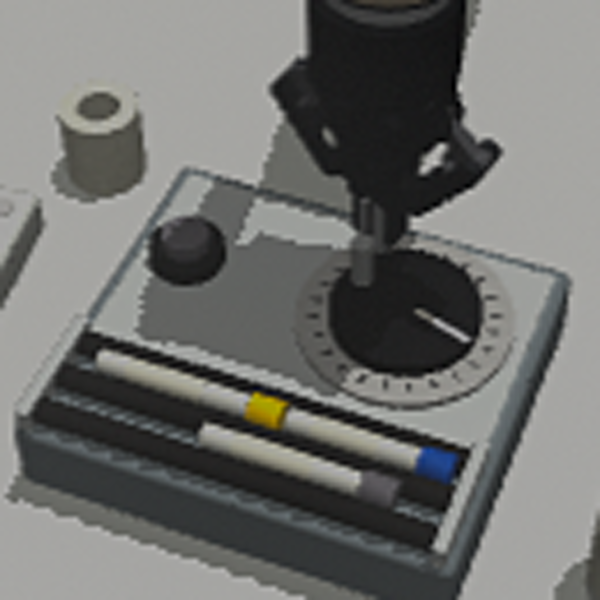

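The dial is turning with a ~3 N push; the mark now runs (418,312)→(468,340). I'll continue.

Request:
move_arm:
  rows:
    - [0.275,0.141,0,0,0,-5,-1]
    - [0.275,0.141,0,0,0,-5,-1]
    - [0.275,0.141,0,0,0,-5,-1]
    - [0.275,0.141,0,0,0,-5,-1]
    - [0.275,0.141,0,0,0,-5,-1]
    - [0.275,0.141,0,0,0,-5,-1]
    - [0.275,0.141,0,0,0,-5,-1]
    - [0.275,0.141,0,0,0,-5,-1]
    - [0.275,0.141,0,0,0,-5,-1]
    - [0.275,0.141,0,0,0,-5,-1]
    - [0.275,0.141,0,0,0,-5,-1]
    - [0.275,0.141,0,0,0,-5,-1]
    - [0.275,0.141,0,0,0,-5,-1]
    - [0.275,0.141,0,0,0,-5,-1]

```text
time: 5.92
tool_pos: [0.5734, 0.0131, 0.1042]
tool_rot: [0.001, 0.898, 0.441, -0.001]
contact_force: [-1.7, -4.4, -0.4]
gripper_width: -0.0
grasp_force: 1.8
```

```bash
python3 - <<'E'
from h import *
where()
s2=load('s2')
k=lambda x,y:(175+(x+.5)*13/60-.5,135+(y+.5)*13/60-.5)
i,o=atz(s2,*k(418,312),.0695),atz(s2,*k(468,340),.0695)
d=o-i;print('mark ang at s2',np.degrees(np.arctan2(d[1],d[0])),i,o)
s=grab('scene','s3')
cv2.imwrite('pics/c3.png',cv2.resize(s['img'][135:265,175:305],(600,600),interpolation=cv2.INTER_CUBIC))
E
```

```text
t 5.92 yaw 52.29 post-frame th -37.71 radial 0.0289 tang -0.0179 z 0.1042 F rad 1.4 tan -4.5 -0.4430207830094244
mark ang at s2 68.76377374694057 [0.56514915 0.05109444 0.0695    ] [0.57684421 0.08118967 0.0695    ]
```

View pics/c3.png

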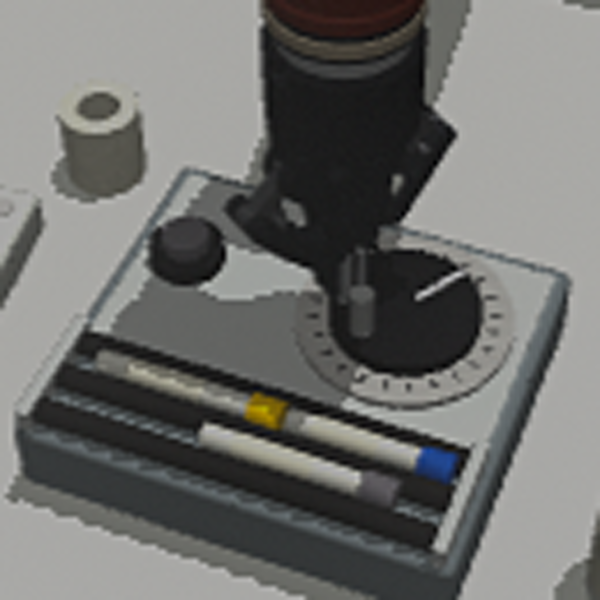

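Mark now (417,299)→(468,268), about 144°; ~68° to go. I'll push 60° more, slow to a stop, then back away and up so the top camera can see.

Request:
move_arm:
  rows:
    - [0.275,0.141,0,0,0,-5,-1]
    - [0.275,0.141,0,0,0,-5,-1]
    - [0.275,0.141,0,0,0,-5,-1]
    - [0.275,0.141,0,0,0,-5,-1]
    - [0.275,0.141,0,0,0,-5,-1]
    - [0.275,0.141,0,0,0,-5,-1]
    - [0.275,0.141,0,0,0,-5,-1]
    - [0.275,0.141,0,0,0,-5,-1]
    - [0.275,0.141,0,0,0,-5,-1]
    - [0.275,0.141,0,0,0,-5,-1]
    - [0.275,0.141,0,0,0,-5,-1]
    - [0.16,0.085,0,0,0,-3,-1]
    - [0,0,0,0,0,0,-1]
    - [0,0,0,0,0,0,-1]

```text
time: 7.13
tool_pos: [0.5947, 0.0409, 0.1043]
tool_rot: [0.0, 0.574, 0.819, -0.0]
contact_force: [-0.3, -3.2, -0.5]
gripper_width: 0.003
grasp_force: 1.2
```

```bash
python3 - <<'E'
from h import *
where()
s=grab('scene','s4');t=grab('top','t4')
A=cv2.resize(s['img'][190:240,230:290],(800,667),interpolation=cv2.INTER_CUBIC)[:600]
cv2.imwrite('pics/c4.png',A)
E
```

```text
t 7.13 yaw 109.98 post-frame th 19.98 radial 0.0298 tang -0.0152 z 0.1043 F rad -1.4 tan -2.9 -0.477416542351246
```

View pics/c4.png

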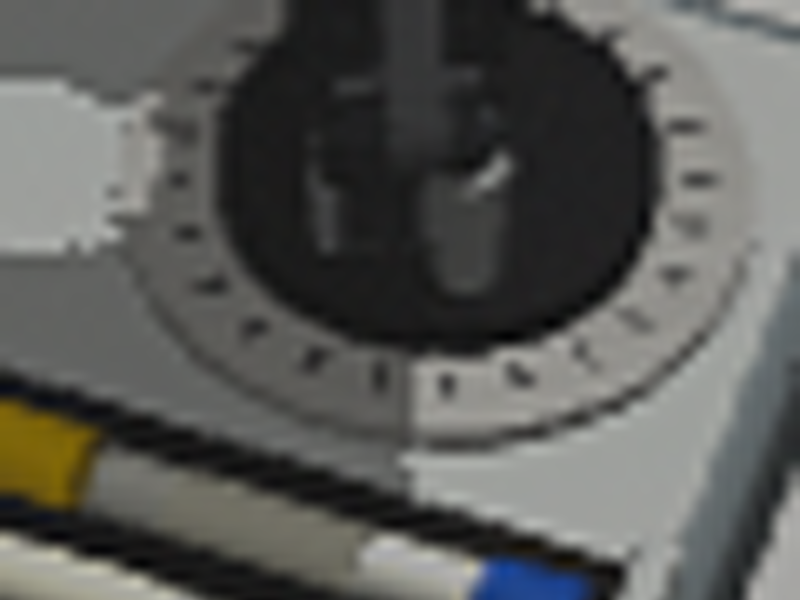

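The mark is partly hidden behind the post (465,185); estimated about 5° short. I'll back off, lift and move aside for a clear top view.

Request:
move_arm:
  rows:
    - [-0.7,0,0,0,0,0,-1]
    - [-1,0,0,0,0,0,-1]
    - [0,0,-2,0,0,0,-1]
    - [0,0,-4,0,0,0,-1]
    - [0,0,-4,0,0,0,-1]
    - [-3.45,-1.25,0,0,0,0,-1]
    - [-3.45,-1.25,0,0,0,0,-1]
    - [-3.45,-1.25,0,0,0,0,-1]
    - [-3.45,-1.25,0,0,0,0,-1]
    - [-3.45,-1.25,0,0,0,0,-1]
    - [-3.45,-1.25,0,0,0,0,-1]
    - [0,0,0,0,0,0,-1]

```text
time: 8.23
tool_pos: [0.6014, -0.2014, 0.2047]
tool_rot: [0.001, 0.575, 0.818, -0.001]
contact_force: [0.3, -0.7, -0.0]
gripper_width: 0.003
grasp_force: 0.0
```

```bash
python3 - <<'E'
from h import *
where()
s=grab('scene','s5');t=grab('top','t5')
k=10
A=cv2.resize(s['img'][178:228,238:288],(400,400),interpolation=cv2.INTER_CUBIC)
B=cv2.resize(t['img'][165:225,203:263],(600,600),interpolation=cv2.INTER_CUBIC)
c=np.zeros((600,800,3),np.uint8)
cv2.imwrite('pics/c5.png',B)
cv2.imwrite('pics/c5s.png',A)
E
```

```text
t 8.23 yaw 109.77 post-frame th 19.77 radial -0.0458 tang -0.2454 z 0.2047 F rad 0.1 tan -0.7 -0.029117021452913783
```

View pics/c5.png

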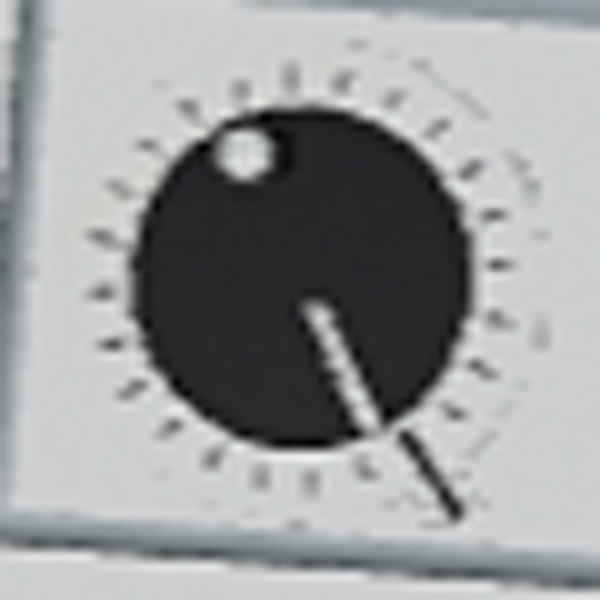

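Top view: mark (315,305)→(375,432) against line (402,432)→(460,518), several degrees short. I'll measure it with a polar intensity profile, including parallax.

```bash
cat >> h.py <<'E'
def samp(d,c,z,r,a):
    X=np.stack([c[0]+r*np.cos(a),c[1]+r*np.sin(a),np.full(a.shape,z)],-1)
    p=(X@d['R'].T+d['t'])@d['mtx'].T; p=p[...,:2]/p[...,2:]
    g=cv2.cvtColor(d['img'],cv2.COLOR_BGR2GRAY).astype(np.float32)
    return cv2.remap(g,p[...,0].astype(np.float32),p[...,1].astype(np.float32),cv2.INTER_LINEAR)
def fitline(d,c,z,rs,a0,sgn,w=20):
    "line through per-radius centroids -> direction deg, offset from c"
    a=np.radians(np.arange(a0-w,a0+w,.25)); pts=[]
    for r in rs:
        v=sgn*samp(d,c,z,np.full(a.shape,r),a); v=v-np.median(v); v[v<.35*v.max()]=0
        th=(v*a).sum()/v.sum(); pts.append([c[0]+r*np.cos(th),c[1]+r*np.sin(th)])
    pts=np.array(pts); m=pts.mean(0)
    u=np.linalg.svd(pts-m)[2][0]; u*=np.sign(u@(m-c))
    D=lambda v:np.degrees(np.arctan2(v[1],v[0]))
    return D(u),D(m-c),np.linalg.norm(m-c)
def disc(d,z=.0695,c=(.5615,.045)):
    a=np.radians(np.arange(0,360,2.)); rs=np.arange(.036,.0475,.0002); c=np.array(c)
    for _ in range(4):
        A,Rr=np.meshgrid(a,rs); V=samp(d,c,z,Rr,A); ex=[];
        gr=np.diff(cv2.GaussianBlur(V,(1,9),0),axis=0); gr[gr<0]=0; e=(gr*rs[1:,None]).sum(0)/gr.sum(0)
        M=np.c_[np.cos(a),np.sin(a),np.ones_like(a)]
        k=np.ones(len(a),bool)
        for _ in range(5):
            s=np.linalg.lstsq(M[k],e[k],rcond=None)[0]; res=np.abs(M@s-e); k=res<max(2*np.median(res),3e-4)
        c=c+s[:2]
    return c,s[2]
def measure(d,am,al):
    c,R=disc(d); print('c',c.round(4),'R',R.round(4))
    for z0 in [c,c+[.001,0],c+[0,.001]]:
        m=fitline(d,z0,.0695,np.arange(.014,.039,.001),am,1); l=fitline(d,z0,.06,np.arange(.049,.066,.001),al,-1)
        print('mark',np.round(m,4),'line',np.round(l,4),'diff dir %.2f pos %.2f'%(l[0]-m[0],l[1]-m[1]))
E
python3 - <<'E'
from h import *
print('initial');measure(load('t0'),32,-148)
print('now');measure(load('t5'),-154,-148)
E
```

```text
initial
c [0.5614 0.0452] R 0.0419
mark [6.0e+01 6.0e+01 2.6e-02] line [6.0e+01 6.0e+01 5.7e-02] diff dir 0.00 pos 0.00
mark [6.0e+01 6.0e+01 2.6e-02] line [6.0e+01 6.0e+01 5.7e-02] diff dir -0.00 pos 0.00
mark [6.0e+01 6.0e+01 2.6e-02] line [6.0e+01 6.0e+01 5.7e-02] diff dir 0.00 pos 0.00
now
c [0.5614 0.0453] R 0.0419
mark [ 1.8e+02 -1.8e+02  2.6e-02] line [6.0e+01 6.0e+01 5.7e-02] diff dir -120.00 pos 240.00
mark [1.8e+02 1.8e+02 2.6e-02] line [6.0e+01 6.0e+01 5.7e-02] diff dir -120.00 pos -120.00
mark [ 1.8e+02 -1.8e+02  2.6e-02] line [6.0e+01 6.0e+01 5.7e-02] diff dir -120.00 pos 240.00
```

```bash
sed -i 's/cv2.INTER_LINEAR)$/cv2.INTER_CUBIC).reshape(a.shape)/' h.py
python3 - <<'E'
from h import *
print('initial');measure(load('t0'),32,-148)
print('now');measure(load('t5'),-154,-148)
E
```

```text
initial
c [0.5613 0.0453] R 0.0419
mark [3.44303e+01 3.39027e+01 2.60000e-02] line [-1.548509e+02 -1.473483e+02  5.700000e-02] diff dir -189.28 pos -181.25
mark [3.42932e+01 3.51410e+01 2.60000e-02] line [-1.549739e+02 -1.478428e+02  5.700000e-02] diff dir -189.27 pos -182.98
mark [3.43763e+01 3.20594e+01 2.60000e-02] line [-1.558963e+02 -1.463645e+02  5.700000e-02] diff dir -190.27 pos -178.42
now
c [0.5614 0.0453] R 0.0418
mark [-1.565693e+02 -1.565117e+02  2.600000e-02] line [-1.553239e+02 -1.473110e+02  5.700000e-02] diff dir 1.25 pos 9.20
mark [-1.565804e+02 -1.574373e+02  2.600000e-02] line [-1.549384e+02 -1.478168e+02  5.700000e-02] diff dir 1.64 pos 9.62
mark [-1.565831e+02 -1.545037e+02  2.600000e-02] line [-1.564854e+02 -1.463173e+02  5.700000e-02] diff dir 0.10 pos 8.19
```

```bash
sed -i 's/,al,-1)/,al,-1,8)/' h.py
python3 - <<'E'
from h import *
print('initial');measure(load('t0'),34,-148)
print('now');measure(load('t5'),-156,-148)
s=load('s5')
print(proj(s,[.52,.02,.06]),'scene')
m=fitline(s,np.array([.5614,.0453]),.0695,np.arange(.014,.039,.001),-156,1,15);print(m, disc(s))
E
```

```text
initial
c [0.5613 0.0453] R 0.0419
mark [3.44315e+01 3.39028e+01 2.60000e-02] line [-1.481458e+02 -1.477594e+02  5.700000e-02] diff dir -182.58 pos -181.66
mark [3.42931e+01 3.51386e+01 2.60000e-02] line [-1.477703e+02 -1.482953e+02  5.700000e-02] diff dir -182.06 pos -183.43
mark [3.43815e+01 3.20621e+01 2.60000e-02] line [-1.480355e+02 -1.469097e+02  5.700000e-02] diff dir -182.42 pos -178.97
now
c [0.5614 0.0453] R 0.0418
mark [-1.565690e+02 -1.565117e+02  2.600000e-02] line [-1.479804e+02 -1.477351e+02  5.700000e-02] diff dir 8.59 pos 8.78
mark [-1.566002e+02 -1.574406e+02  2.600000e-02] line [-1.477287e+02 -1.482642e+02  5.700000e-02] diff dir 8.87 pos 9.18
mark [-1.565829e+02 -1.545036e+02  2.600000e-02] line [-1.481606e+02 -1.468854e+02  5.700000e-02] diff dir 8.42 pos 7.62
[257.61778755 189.40852576] scene
(np.float64(-156.3183539333431), np.float64(-151.5129216088135), np.float64(0.02598960563252839)) (array([0.5615, 0.045 ]), np.float64(0.0))h.py:43: RuntimeWarning: invalid value encountered in divide
  gr=np.diff(cv2.GaussianBlur(V,(1,9),0),axis=0); gr[gr<0]=0; e=(gr*rs[1:,None]).sum(0)/gr.sum(0)
```

About 8.7° to go. I'll return along the same path, then check the pose before touching.

Request:
move_arm:
  rows:
    - [3.45,1.25,0,0,0,0,-1]
    - [3.45,1.25,0,0,0,0,-1]
    - [3.45,1.25,0,0,0,0,-1]
    - [3.45,1.25,0,0,0,0,-1]
    - [3.45,1.25,0,0,0,0,-1]
    - [3.45,1.25,0,0,0,0,-1]
    - [0,0,4,0,0,0,-1]
    - [0,0,4,0,0,0,-1]
    - [0,0,2,0,0,0,-1]
    - [0,0,0,0,0,0,-1]
    - [0,0,0,0,0,0,-1]

```text
time: 9.25
tool_pos: [0.5995, 0.0265, 0.1032]
tool_rot: [-0.001, 0.572, 0.82, -0.0]
contact_force: [0.2, 0.2, -0.0]
gripper_width: 0.001
grasp_force: 0.0
```

```bash
python3 -c "
from h import *
where((.5614,.0453))"
```

```text
t 9.25 yaw 110.23 post-frame th 20.23 radial 0.0293 tang -0.0308 z 0.1032 F rad 0.2 tan 0.1 -0.010321473684956173
```

Request:
move_arm:
  rows:
    - [0.5,0,0,0,0,0,-1]
    - [0.5,0,0,0,0,0,-1]
    - [0.3,0,0,0,0,0,-1]
    - [0.2,0,0,0,0,0,-1]
    - [0.11,0.054,0,0,0,-2.1,-1]
    - [0.11,0.054,0,0,0,-2.1,-1]
    - [0.11,0.054,0,0,0,-2.1,-1]
    - [0.11,0.054,0,0,0,-2.1,-1]
    - [0,0,0,0,0,0,-1]
    - [0,0,0,0,0,0,-1]
    - [0,0,0,0,0,0,-1]

```text
time: 10.17
tool_pos: [0.5964, 0.044, 0.1054]
tool_rot: [0.001, 0.511, 0.859, 0.0]
contact_force: [1.0, -2.5, 2.8]
gripper_width: 0.004
grasp_force: 1.3
```

```bash
python3 -c "
from h import *
where((.5614,.0453))"
```

```text
t 10.17 yaw 118.52 post-frame th 28.52 radial 0.0301 tang -0.0179 z 0.1054 F rad -0.3 tan -2.7 2.807290873499978
```

Request:
move_arm:
  rows:
    - [0.1,0,0,0,0,0,-1]
    - [0.1,0,0,0,0,0,-1]
    - [0,0,0,0,0,0,-1]
    - [0,0,0,0,0,0,-1]

```text
time: 10.5
tool_pos: [0.595, 0.0462, 0.1046]
tool_rot: [0.0, 0.511, 0.86, 0.0]
contact_force: [1.6, -1.9, 1.9]
gripper_width: -0.001
grasp_force: 1.4
```

```bash
python3 -c "
from h import *
where((.5614,.0453))"
```

```text
t 10.5 yaw 118.57 post-frame th 28.57 radial 0.0299 tang -0.0153 z 0.1046 F rad 0.5 tan -2.5 1.9387560205657761
```

Request:
move_arm:
  rows:
    - [-0.7,0,0,0,0,0,-1]
    - [-1,0,0,0,0,0,-1]
    - [0,0,-2,0,0,0,-1]
    - [0,0,-4,0,0,0,-1]
    - [0,0,-4,0,0,0,-1]
    - [-3.3,-1.8,0,0,0,0,-1]
    - [-3.3,-1.8,0,0,0,0,-1]
    - [-3.3,-1.8,0,0,0,0,-1]
    - [-3.3,-1.8,0,0,0,0,-1]
    - [-3.3,-1.8,0,0,0,0,-1]
    - [-3.3,-1.8,0,0,0,0,-1]
    - [0,0,0,0,0,0,-1]

```text
time: 11.5
tool_pos: [0.6017, -0.2007, 0.2034]
tool_rot: [-0.0, 0.514, 0.858, -0.001]
contact_force: [-0.0, 0.1, 0.3]
gripper_width: -0.0
grasp_force: 0.0
```

```bash
python3 - <<'E'
from h import *
where((.5614,.0453))
t=grab('top','t6');measure(t,-150,-148)
E
```

```text
t 11.5 yaw 118.20 post-frame th 28.20 radial -0.0808 tang -0.2358 z 0.2034 F rad 0.0 tan 0.1 0.30638993757662397
c [0.5613 0.0452] R 0.0418
mark [-1.471509e+02 -1.479292e+02  2.600000e-02] line [-1.487690e+02 -1.478754e+02  5.700000e-02] diff dir -1.62 pos 0.05
mark [-1.471109e+02 -1.491507e+02  2.600000e-02] line [-1.488064e+02 -1.484109e+02  5.700000e-02] diff dir -1.70 pos 0.74
mark [-1.471778e+02 -1.460779e+02  2.600000e-02] line [-1.487954e+02 -1.470295e+02  5.700000e-02] diff dir -1.62 pos -0.95
```

```bash
python3 - <<'E'
from h import *
s=grab('scene','s6');t=load('t6')
A=cv2.resize(s['img'][178:228,233:283],(400,560),interpolation=cv2.INTER_CUBIC)
B=cv2.resize(t['img'][170:222,207:259],(400,400),interpolation=cv2.INTER_CUBIC)
o=np.zeros((560,800,3),np.uint8);o[:,:400]=A;o[:400,400:]=B
cv2.imwrite('pics/c6.png',o)
c=np.array([.5614,.0453])
for f,a0 in(('t0',-148),('t5',23.5),('t6',32)):
    d=load(f); a0=np.radians(a0); q=c+.03*np.array([np.cos(a0),np.sin(a0)])
    for _ in range(6):
        g=np.linspace(-.0085,.0085,80);X,Y=np.meshgrid(g,g);r=np.hypot(X,Y);w=samp(d,q,.0995,r,np.arctan2(Y,X))-60;w[(r>.0085)|(w<0)]=0
        q=q+np.array([(w*X).sum(),(w*Y).sum()])/w.sum()
    print(f,q,'r',np.linalg.norm(q-c),'ang',np.degrees(np.arctan2(*(q-c)[::-1])))
E
```

```text
t0 [0.53637303 0.02903674] r 0.02984699210955361 ang -146.98300310544928
t5 [0.58853332 0.05765785] r 0.02981498955393454 ang 24.486848272677282
t6 [0.58635858 0.06155619] r 0.029785812098264836 ang 33.07727309204506
```

View pics/c6.png

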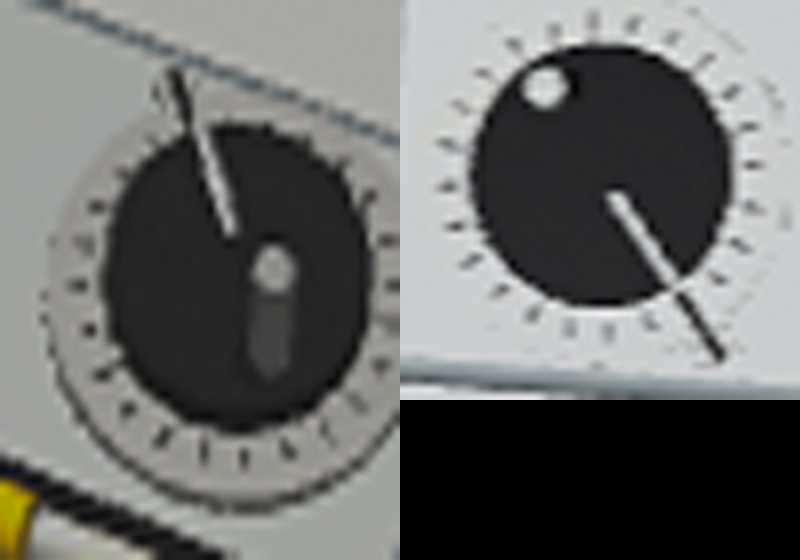

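Mark and line are collinear in both views: left the mark meets the line at (190,125), right at (678,290). Numerically it's within ~0.5°. Now to the button.

Request:
move_arm:
  rows:
    - [3.2,0.22,0,0,0,0,-1]
    - [3.2,0.22,0,0,0,0,-1]
    - [3.2,0.22,0,0,0,0,-1]
    - [3.14,0.21,0,0,0,0,-1]
    - [0,0,3,0,0,0,-1]
    - [0,0,3,0,0,0,-1]
    - [0,0,2,0,0,0,-1]
    - [0,0,1.5,0,0,0,-1]
    - [0,0,0,0,0,0,-1]
    - [0,0,0,0,0,0,-1]

```text
time: 12.43
tool_pos: [0.5484, -0.077, 0.1082]
tool_rot: [-0.002, 0.51, 0.86, -0.0]
contact_force: [1.0, 0.2, -0.4]
gripper_width: 0.002
grasp_force: 0.0
```

Request:
move_arm:
  rows:
    - [-0.55,-0.3,0,0,0,0,-1]
    - [0,0,0,0,0,0,-1]
    - [0,0,0,0,0,0,-1]

```text
time: 12.68
tool_pos: [0.5504, -0.0851, 0.1111]
tool_rot: [0.001, 0.511, 0.86, 0.0]
contact_force: [-0.2, 0.9, 0.7]
gripper_width: -0.0
grasp_force: 0.0
```

Request:
move_arm:
  rows:
    - [0,0,0.5,0,0,0,-1]
    - [0,0,0.3,0,0,0,-1]
    - [0,0,0.3,0,0,0,-1]
    - [0,0,0.2,0,0,0,-1]
    - [0,0,0,0,0,0,-1]
    - [0,0,0,0,0,0,-1]

```text
time: 13.18
tool_pos: [0.5492, -0.0846, 0.0961]
tool_rot: [-0.0, 0.511, 0.86, -0.0]
contact_force: [0.0, 0.2, 0.4]
gripper_width: 0.002
grasp_force: 0.0
```

Well centred; pressing in small steps.

Request:
move_arm:
  rows:
    - [0,0,0.2,0,0,0,-1]
    - [0,0,0.2,0,0,0,-1]
    - [0,0,0.2,0,0,0,-1]
    - [0,0,0,0,0,0,-1]
    - [0,0,0,0,0,0,-1]

```text
time: 13.6
tool_pos: [0.5496, -0.0846, 0.0907]
tool_rot: [0.0, 0.511, 0.86, 0.0]
contact_force: [-2.1, 0.4, 3.9]
gripper_width: 0.005
grasp_force: 2.2
```

Request:
move_arm:
  rows:
    - [0,0,0.1,0,0,0,-1]
    - [0,0,0.1,0,0,0,-1]
    - [0,0,0,0,0,0,-1]
    - [0,0,0,0,0,0,-1]

```text
time: 13.93
tool_pos: [0.5497, -0.0847, 0.0899]
tool_rot: [0.0, 0.511, 0.86, 0.0]
contact_force: [-5.0, 1.2, 11.0]
gripper_width: 0.001
grasp_force: 5.6
```

Request:
move_arm:
  rows:
    - [0,0,0.08,0,0,0,-1]
    - [0,0,0,0,0,0,-1]
    - [0,0,0,0,0,0,-1]

```text
time: 14.18
tool_pos: [0.5498, -0.0846, 0.0898]
tool_rot: [-0.0, 0.511, 0.86, -0.0]
contact_force: [-7.0, 1.1, 14.6]
gripper_width: -0.005
grasp_force: 7.5
```

```bash
python3 - <<'E'
from h import *
z=[manip.state()['tool_pos'][2]]
s=grab('scene','s7'); print(z,manip.state()['contact_force'],manip.state()['tool_pos'])
f=lambda i:cv2.resize(i[165:215,190:240],(400,400),interpolation=cv2.INTER_CUBIC)
cv2.imwrite('pics/c7.png',np.hstack([f(load('s6')['img']),f(s['img'])]))
E
```

```text
[np.float64(0.0898353176226555)] [-7.00624082  1.72992461 14.93705158] [ 0.54978238 -0.08464912  0.08983408]
```

View pics/c7.png

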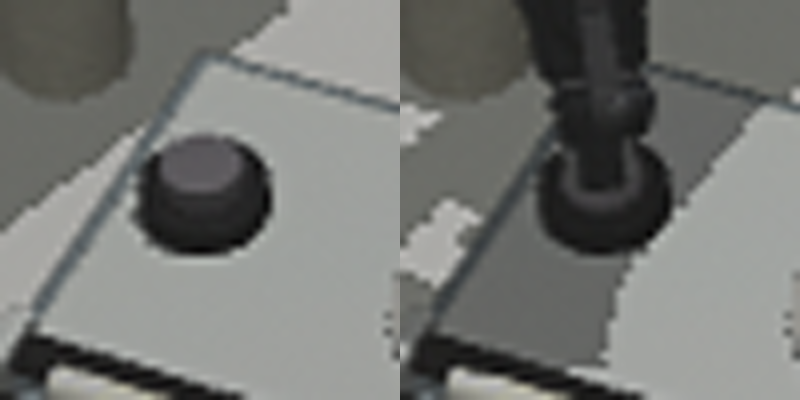

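The button (left, top at (200,165)) is now sunk in its housing (right, top at about (600,185)) under the tip. It's stiff with 15 N on it, so fully down. Release and move clear.

Request:
move_arm:
  rows:
    - [0,0,-0.3,0,0,0,-1]
    - [0,0,-0.5,0,0,0,-1]
    - [0,0,-1,0,0,0,-1]
    - [0,0,-3,0,0,0,-1]
    - [0,0,-3,0,0,0,-1]
    - [0,0,-3,0,0,0,-1]
    - [-3.3,-1.8,0,0,0,0,-1]
    - [-3.3,-1.8,0,0,0,0,-1]
    - [-3.3,-1.8,0,0,0,0,-1]
    - [-3.3,-1.8,0,0,0,0,-1]
    - [0,0,0,0,0,0,-1]
    - [0,0,0,0,0,0,-1]

```text
time: 15.23
tool_pos: [0.5488, -0.2365, 0.1952]
tool_rot: [-0.0, 0.512, 0.859, 0.0]
contact_force: [-1.0, 0.2, -0.1]
gripper_width: -0.0
grasp_force: 0.0
```

```bash
python3 - <<'E'
from h import *
t=grab('top','t8');s=grab('scene','s8');measure(t,-148,-148)
b=load('s6')['img'].astype(int)[165:200,200:230];print('button diff s6-s8',np.abs(b-s['img'].astype(int)[165:200,200:230]).mean(),'pressed',np.abs(b-load('s7')['img'].astype(int)[165:200,200:230]).mean())
g=lambda d:cv2.cvtColor(d['img'],cv2.COLOR_BGR2GRAY)
A=np.abs(g(load('t6')).astype(int)-g(t))[125:235,195:310];print('top mixer diff',A.mean(),A.max(), manip.state()['contact_force'])
E
```

```text
c [0.5613 0.0452] R 0.0418
mark [-1.471342e+02 -1.479962e+02  2.600000e-02] line [-1.487263e+02 -1.479027e+02  5.700000e-02] diff dir -1.59 pos 0.09
mark [-1.470343e+02 -1.492092e+02  2.600000e-02] line [-1.487608e+02 -1.484356e+02  5.700000e-02] diff dir -1.73 pos 0.77
mark [-1.471710e+02 -1.461344e+02  2.600000e-02] line [-1.487715e+02 -1.470533e+02  5.700000e-02] diff dir -1.60 pos -0.92
button diff s6-s8 12.4584126984127 pressed 41.75873015873016
top mixer diff 11.804664031620554 57 [0.4106169  0.83799509 0.75137932]
```

```bash
python3 -c "
from plant import manip
print(manip.job_done())"
```

```text
the job is handed in; nothing more can be done
None
```

I pushed the dial round until its mark met the long scale line (within about 1° by the top camera), then pressed the start button fully down, released it, moved clear, and handed the job in at about 15 s; I saw the button down but checked its return only by comparing images.

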